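Close the biscuit canister and take its cover off for washing

TASK

Close the biscuit canister airtight and take its cover away for washing: pick up the two lids, still clipped together, by the bar handle of the cover and set them fully home in the canister's mouth, then turn the closing ring clockwise to its locked mark so that it holds the inner lid down. Then pull the cover alone up off the inner lid, which must stay seated, and finish holding the cover level and still above the canister, at least 10 cm above where it sat, without letting go; leave the other things on the worktop where they are.

Things in the scene. Friction and masses are not known exactly. Their poses are not given: they have to be found in the camera images.
- canister: white stoneware biscuit canister, fixed on the worktop. Body 144 mm in diameter, sloping shoulder 74 to 82 mm up, neck 113 mm in diameter with its rim 100 mm up. Origin: centre of the underside, z up; seated, the inner lid's origin lies 86 mm above it on the axis. On the shoulder at the ring's lever are two marks: a dot (open) and a bar (locked)
- mouth (a point): centre of the canister's mouth at rim height, bore 84 mm in diameter; axes as the canister's. With the ring open the lid's ears go down between the ring's lugs when the inner lid's x axis lies along this x axis, or 120 degrees either way (the three ears are alike): within about 18 degrees with the ring at 0, within about 8 degrees with the ring at 0.2 rad
- closing_ring (a joint): steel ring captive round the neck, 127 mm outer diameter, 84 to 110.5 mm above the canister's underside, three inward lugs leaving 97 mm clear. rad: 0 = open (lever over the dot), grows clockwise from above, stop at 1.047 = locked (lever over the bar, lugs over the lid's ears); starts at 0 to 0.2. Stays where it is left; takes about 1.5 N at the lever
- lever_top (a point): centre of the top of the ring's lever grip, an upright round pin 14 mm in diameter and 32 mm tall; its top is 125 mm above the canister's underside, its free part begins at 94 mm. It runs on a circle of 85 mm radius about the canister's axis, on the side towards the robot: in the canister's frame at 209 degrees (from +x towards +y) at joint 0, at 149 degrees when locked
- inner_lid: metal inner lid, at the start plug down on the worktop under the cover. Origin: centre of the plug's underside. Plug 79 mm in diameter, foot chamfered, 14 mm high; flange 93 mm in diameter from 14 to 18 mm; three ears reach 54 mm from the axis, 30 mm wide, at 0 (its x axis), 120 and 240 degrees; on top a ball knob (20 mm, centre at 31 mm) hidden by the cover. About 0.15 kg
- cover: wooden dome, 86 mm in diameter, 30 mm high (61 with handle), about 0.17 kg; origin: centre of its lower rim, which sits 18 mm above the inner lid's origin, x axes alike at the start. Spring clips inside hold the lid's knob: lifted, both come up together. With the lid held by the locked ring, a straight upward pull of about 8 to 12 N frees the cover after some 9 mm; the lid gives 1.5 mm
- handle (a point): centre of the cover's brass bar handle: a straight bar 62 mm long (along the cover's x axis), 14 mm wide and 14 mm tall, centre 54 mm above the cover's lower rim, 17 mm clear between bar and dome; grasp it across its 14 mm width, the fingers closing along the cover's y axis
- apple_1: red apple, 74 mm, loose, behind the lids; leave it alone
- orange_1: orange, 73 mm, loose, behind the lids; leave it alone
- salt_mill: glass mill with a black head, 43 mm in diameter, 170 mm tall, loose, behind and left of the canister; leave it alone
- teaspoon_1: teaspoon, 130 mm long, lying loose at the left; leave it alone
There are look-alikes about, which are no part of the job. Leave any purple look-alike of the cover alone.

How it is judged:
By the outcome, as a careful person would: the job done as asked, in the order asked, and still so for the second after the job is handed in, while the arm keeps its last pose, push and grip.
It also fails if it takes over 59 s, if anything falls off the work surface, if the arm or the gripper's body presses on something with over 40 N, if the wrist force passes 120 N, or if a joint passes its speed limit or range.

ROBOT

A 6-joint arm with a two-finger parallel gripper is mounted at the origin on a cart in front of the work surface, level with it; the furniture and walls round the work are solid. World frame = base frame: x ahead of the robot, y to its left, z up, the work surface at z = 0. Lengths are in m, angles in rad, forces in N, time in s.
With the tool pointing down it reaches from about 0.325 to 0.9 m from the base axis. Payload 3.5 kg.
Tool frame: the origin (TCP) lies midway between the tips of the shut fingers; the grasp point (between the pads) lies 19 mm behind it; z points along the fingers, y is the line along which they close (so a half turn about z gives the same grasp; the last joint's range is limited). The gripper opens to 85 mm and grips with 20 to 120 N. Pads are 22 mm wide; open, the fingers measure 114 mm over their backs; the gripper's body (76 mm by 85 mm) begins 54 mm behind the grasp point. The pads swing forward as they close: fully open they stand 13 mm farther back than shut.
Start: joints at [-1.392, 0.276, -0.026, 1.268, 0, 1.467], TCP at [0.174, -0.6, 0.194] pointing down, gripper open.
Joint ranges: [-3.12, 3.12], [-0.85, 1.88], [-1.08, 1.24], [-1.95, 2.15], [-1.57, 1.53], [-3.14, 3.14]. Speed limits (rad/s): [2.57, 2.57, 3.14, 3.14, 3.14, 3.14].

INTERFACE

Orientations are given as a 3x3 rotation matrix whose columns are the frame's x, y, z axes.
In Python, from cell import sense, get_image, job_done, search_frame, cut_out gives the robot as it stands.
- The arm moves only by the shell command python3 -m crank 'ROWS' [FORCE]. ROWS is JSON, a list of rows, each a list of 3 entries, a list of its own where there are three numbers: the turn, a rotation vector about the tool's x, y, z in degrees, then the shift along the tool's x, y, z in cm, then the opening, from -1 (shut) to 1 (fully open). A call has 1 to 5 rows; each row is the pose to reach, as a shift and turn from the pose commanded when the call began, along the tool's axes at that moment; what a row does not reach only later rows make up. A row lasts 1/12 s, in which the tool goes at most 41.7 mm and 7.16 degrees, less where a joint would pass 70% of its speed; a pose out of reach is approached as far as the arm can. A call with a gripper value outside its range is refused whole. The fingers move at their own pace and stop on an object; FORCE is the grip in N (left out, the last holds). Time passes only in rows, so rows that repeat a pose let the fingers close. It gives the time, the measured TCP pose, the force, the opening and the grip force at its end, in the units of the state.
- sense(): the state, without advancing time (a new reading comes with each control period).
- get_image(name): name is "scene" or "top" or "wrist"; returns a dict with "img" (400x640x3 uint8, red, green, blue), "z_map" (400x640 float32, m along the optical axis (not along the pixel's ray), 0 where there is no reading), "K" (3x3 intrinsics, pixels), "extrinsics" (4x4, takes a point from world to camera coordinates); the wrist camera has in their place "mount" (4x4, takes a point from camera to tool coordinates, whose origin is the TCP and whose axes are the flange's). Camera axes: x right, y down, z forward; pixel columns grow to the right and rows downward; lengths in m; the calibration is good to about 2 mm. A picture is of the moment at which its call begins: read the wrist's pose just before it.
- job_done(): hands the job in; it is judged then, once.
Trained networks look in a picture, given as the dict that the camera call returned (one of the last four; its "shot" number tells which), for a name from the list of things; names that differ only in an ending like _2 or _b are one class to them, and where a whole thing is asked for, a point or a joint stands for the part that bears it (a point fixed in the world has none). Each returns a list of dicts, best first, with "conf" (0 to 1); they miss things now and then, are a little off and sometimes report something else, mostly with a low value. They report only what shows in the picture. A call takes as long as a camera call. They do not tell look-alikes from the thing itself.
- search_frame(picture, thing): "extent" ([centre column, centre row, width, height] in pixels, round what is visible of it).
- cut_out(picture, thing): "mask" (400x640 bool, what is visible of it) and "extent" ([centre column, centre row, width, height] in pixels, round what is visible of it).
The state is a dict: "time": time; "joints": joint angles; "dq": joint speeds; "joint_torque": joint torques, N m; "position": TCP position; "ee_rot": TCP orientation; "contact_force": force on the tool from outside, world axes, zero at the start; "ft_torque": the same for the moment, N m; "finger_gap": finger opening in m; "finger_force": force on a finger pad.
Only numpy, scipy, OpenCV 4.12 (cv2) and the standard library are available. Lean on these libraries where they do the work, as an engineer would, in place of code of your own. Each camera call takes 0.05 s, during which the arm holds its last target. There are 200 camera calls.

## Working session

There is one attempt and no reset: what is moved stays moved. The work goes in short steps, Python scripts to look and compute and a shell command to move; the robot and the scene stay as the last step left them, time stands still between calls to the robot, and variables do not carry over. Pictures are saved under pics/ and viewed, at most 10 in all, crops included, and the job is handed in when it is done.

```bash
mkdir -p pics; ls
python3 - <<'E'
from cell import *
import cv2,numpy as np
s=sense();print({k:np.round(v,3).tolist() for k,v in s.items()})
for n in("scene","top"):
    p=get_image(n);cv2.imwrite(f"pics/{n}0.png",p["img"][:,:,::-1]);np.savez(f"{n}0.npz",**{k:v for k,v in p.items()})
    print(n,p["K"].tolist(),np.round(p["extrinsics"],3).tolist())
    for t in("canister","cover","closing_ring","inner_lid","lever_top","handle","salt_mill"):
        print(n,t,[(round(d["conf"],2),np.round(d["extent"]).tolist()) for d in search_frame(p,t)])
E
```

```text
pics
{'time': 0.0, 'joints': [-1.392, 0.277, -0.028, 1.268, -0.0, 1.467], 'dq': [-0.001, 0.001, 0.001, 0.001, -0.001, 0.001], 'joint_torque': [-0.001, -44.551, 29.52, 0.016, -0.0, 0.0], 'position': [0.174, -0.6, 0.193], 'ee_rot': [[0.961, 0.278, -0.0], [0.278, -0.961, 0.002], [0.0, -0.002, -1.0]], 'contact_force': [-0.058, 0.109, 0.167], 'ft_torque': [0.044, -0.023, -0.058], 'finger_force': 0.0, 'finger_gap': 0.085}
scene [[450.49316708296345, 0.0, 315.0762311288343], [0.0, 450.49316708296345, 202.0563927222154], [0.0, 0.0, 1.0]] [[-0.817, -0.577, -0.005, 0.564], [-0.509, 0.725, -0.464, 0.126], [0.271, -0.376, -0.886, 1.293], [0.0, 0.0, 0.0, 1.0]]
scene canister [(0.88, [300.0, 200.0, 62.0, 56.0])]
scene cover [(0.73, [403.0, 179.0, 31.0, 31.0])]
scene closing_ring [(0.59, [304.0, 193.0, 56.0, 45.0])]
scene inner_lid [(0.54, [364.0, 163.0, 30.0, 25.0])]
scene lever_top [(0.89, [305.0, 192.0, 54.0, 38.0]), (0.59, [321.0, 137.0, 26.0, 25.0])]
scene handle [(0.87, [366.0, 161.0, 31.0, 28.0]), (0.78, [402.0, 180.0, 32.0, 27.0]), (0.41, [367.0, 163.0, 36.0, 27.0])]
scene salt_mill []
top [[488.50369899938806, 0.0, 322.79247430118306], [0.0, 488.50369899938806, 193.48228965574273], [0.0, 0.0, 1.0]] [[0.024, -1.0, 0.002, 0.269], [-0.983, -0.024, -0.184, 0.523], [0.184, 0.002, -0.983, 1.41], [0.0, 0.0, 0.0, 1.0]]
top canister [(0.76, [338.0, 177.0, 39.0, 50.0]), (0.24, [415.0, 204.0, 30.0, 27.0])]
top cover [(0.72, [412.0, 203.0, 27.0, 27.0]), (0.58, [418.0, 248.0, 26.0, 26.0])]
top closing_ring [(0.94, [338.0, 174.0, 39.0, 46.0])]
top inner_lid [(0.48, [414.0, 205.0, 36.0, 34.0])]
top lever_top [(0.76, [338.0, 173.0, 41.0, 44.0])]
top handle [(0.93, [415.0, 250.0, 25.0, 29.0]), (0.75, [414.0, 204.0, 30.0, 32.0]), (0.29, [411.0, 204.0, 28.0, 30.0])]
top salt_mill [(0.64, [256.0, 160.0, 20.0, 27.0])]
```

Run:
```python
import cv2,numpy as np
a=cv2.imread("pics/scene0.png")[100:260,240:460];b=cv2.imread("pics/top0.png")[120:280,240:460]
cv2.imwrite("pics/crop0.png",np.vstack([cv2.resize(x,None,fx=1.87*1.0,fy=1.87,interpolation=cv2.INTER_CUBIC) for x in(a,b)]))
```

```text
(no output)
```

View pics/top0.png

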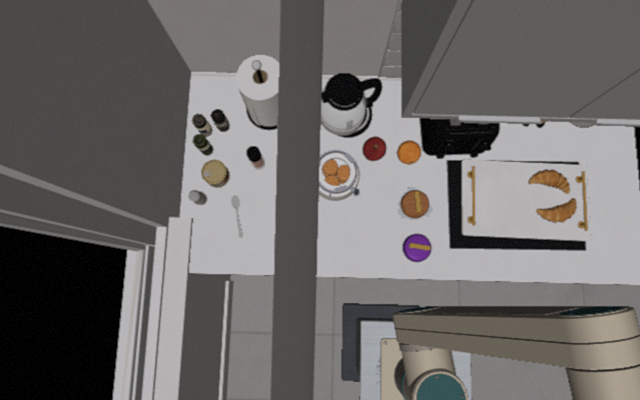

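View pics/crop0.png

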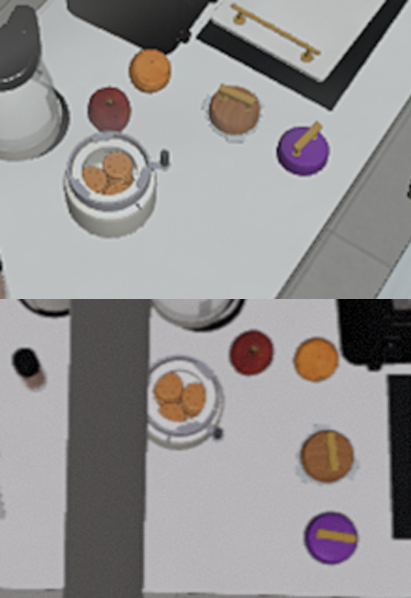

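The top view shows the wooden cover at (415,204), with lid ears showing beneath it, and the purple one at (418,248). The wooden cover is the one meant, and the crop confirms it: only it has a metal flange under it. The canister is at (338,174), with its lever pin near (357,192).

```bash
cat > h.py <<'E'
import numpy as np,cv2
def cloud(p):
    z=p["z_map"];v,u=np.indices(z.shape);K=p["K"]
    c=np.stack([(u-K[0,2])/K[0,0]*z,(v-K[1,2])/K[1,1]*z,z],-1)
    E=p["extrinsics"];w=(c-E[:3,3])@E[:3,:3]; w[z==0]=np.nan
    return w
def circ(P):
    A=np.c_[2*P[:,:2],np.ones(len(P))];s=np.linalg.lstsq(A,(P[:,:2]**2).sum(1),rcond=None)[0]
    return s[0],s[1],np.sqrt(s[2]+s[0]**2+s[1]**2)
def rect(P):
    (c,s,a)=cv2.minAreaRect((P[:,:2]*1000).astype(np.float32));return np.round(c,1),np.round(s,1),round(a,1)
E
python3 - <<'E'
from h import *
for n,boxc,boxk in(("scene",(345,140,395,185),(265,165,345,232)),("top",(395,183,437,226),(315,148,366,204))):
    p=dict(np.load(n+"0.npz"));w=cloud(p)
    print(n,"table",np.nanmedian(w[...,2][(abs(w[...,2])<.02)]))
    x0,y0,x1,y1=boxc;q=w[y0:y1,x0:x1].reshape(-1,3);r=p["img"][y0:y1,x0:x1].reshape(-1,3)
    m=(q[:,2]>.066)&(q[:,2]<.09);h=q[m];print("handle",m.sum(),h.mean(0).round(4),rect(h), h[:,2].max().round(3))
    d=q[:,:2]-h[:,:2].mean(0);
    _,_,vt=np.linalg.svd(h[:,:2]-h[:,:2].mean(0));print("dir",np.degrees(np.arctan2(vt[0,1],vt[0,0])))
    m=(q[:,2]>.02)&(q[:,2]<.06);print("dome",m.sum(),q[m].mean(0).round(4),rect(q[m]))
    x0,y0,x1,y1=boxk;q=w[y0:y1,x0:x1].reshape(-1,3)
    m=(q[:,2]>.098)&(q[:,2]<.119);g=q[m];print("ring",m.sum(),np.round(circ(g),4),rect(g),np.median(g[:,2]))
    m=(q[:,2]>.113)&(q[:,2]<.14);print("lever",m.sum(),q[m].mean(0).round(4),q[m].round(3).tolist()[:12])
    if n=="top":
        c=w[150:200,280:318];print("beam",np.nanmedian(c.reshape(-1,3),0))
        b=w[60,470];print("cab",b)
    m=np.isfinite(w[...,2]);t=w[(w[...,2]>.1)&m]
p=dict(np.load("top0.npz"));w=cloud(p)
for u,v in((480,60),(420,100),(347,90),(374,148),(409,152),(460,135),(256,155)):print((u,v),w[v,u].round(3))
E
```

```text
scene table -0.000633671598745115
handle 105 [0.4943 0.0083 0.0759] (array([495.8,   7.9]), array([61.8, 15.2]), 6.5) 0.082
dir -172.6158051352898
dome 532 [0.4783 0.0192 0.0389] (array([461.8,   6.7]), array([166. ,  83.8]), 3.8)
ring 687 [0.5698 0.2473 0.0563] (array([570.3, 248.2]), array([128., 126.]), 0.2) 0.10491377173260427
lever 33 [0.5307 0.2078 0.1192] [[0.591, 0.195, 0.113], [0.627, 0.231, 0.117], [0.632, 0.24, 0.114], [0.518, 0.181, 0.12], [0.517, 0.188, 0.126], [0.516, 0.184, 0.121], [0.513, 0.183, 0.123], [0.51, 0.183, 0.126], [0.519, 0.19, 0.121], [0.515, 0.191, 0.126], [0.513, 0.188, 0.125], [0.512, 0.185, 0.121]]
top table 0.0008629327545656583
handle 106 [0.4954 0.0062 0.0782] (array([495.6,   5.8]), array([59.9, 14.3]), 5.1) 0.084
dir -173.40095815748936
dome 572 [0.4912 0.0103 0.0426] (array([492.8,  12.3]), array([90.6, 93.7]), 28.0)
ring 602 [0.5714 0.244  0.0541] (array([571., 238.]), array([129.3, 112.2]), 1.5) 0.10345962545903405
lever 69 [0.5478 0.2185 0.1173] [[0.633, 0.261, 0.114], [0.63, 0.258, 0.114], [0.631, 0.235, 0.113], [0.628, 0.22, 0.114], [0.623, 0.281, 0.116], [0.625, 0.214, 0.113], [0.619, 0.214, 0.114], [0.616, 0.211, 0.116], [0.616, 0.209, 0.116], [0.611, 0.292, 0.113], [0.613, 0.22, 0.113], [0.613, 0.206, 0.114]]
beam [0.2652057  0.28034259 1.40817928]
cab [0.62566384 0.03846717 0.71667453]
(480, 60) [0.627 0.021 0.715]
(420, 100) [0.626 0.086 0.532]
(347, 90) [0.771 0.222 0.227]
(374, 148) [0.657 0.131 0.061]
(409, 152) [0.649 0.025 0.056]
(460, 135) [ 0.671 -0.099  0.166]
(256, 155) [0.599 0.47  0.164]
```

```bash
python3 -c "
from cell import *;import numpy as np
p=get_image('wrist');print(p['K'].round(1).tolist(),p['mount'].round(4).tolist())"
python3 -m crank '[[[0,0,0],[2.4,-2.4,-1.5],1],[[0,0,0],[5.2,-5.3,-2.5],1],[[0,0,0],[8,-8.2,-3.5],1],[[0,0,0],[10.8,-11.1,-4.5],1],[[0,0,0],[13.6,-14,-5.5],1]]'
```

```text
[[317.5, 0.0, 326.6], [0.0, 317.5, 197.4], [0.0, 0.0, 1.0]] [[-0.0, -0.947, -0.3213, 0.0823], [1.0, -0.0, -0.0001, 0.0007], [0.0001, -0.3213, 0.947, -0.1806], [0.0, 0.0, 0.0, 1.0]]
time: 1.27
position: [0.2659, -0.4265, 0.2497]
ee_rot: [[0.961, 0.277, 0.0], [0.277, -0.961, -0.0], [0.0, 0.0, -1.0]]
contact_force: [1.9, 0.1, 0.5]
finger_gap: 0.0855
finger_force: 0.0
```

```bash
python3 -m crank '[[[0,0,2],[2.8,-2.9,0],1],[[0,0,4],[5.6,-5.8,0],1],[[0,0,6],[8.4,-8.7,0],1],[[0,0,8],[11.2,-11.6,0],1],[[0,0,9.6],[14,-14.5,0],1]]' | tail -6
python3 -m crank '[[[0,0,0],[2,-3.2,0],1],[[0,0,0],[4,-6.4,0],1],[[0,0,0],[6,-9.6,0],1],[[0,0,0],[8,-12.8,0],1],[[0,0,0],[10,-16,0],1]]'
```

```text
time: 1.68
position: [0.3601, -0.2481, 0.2496]
ee_rot: [[0.994, 0.112, 0.001], [0.112, -0.994, -0.001], [0.001, 0.001, -1.0]]
contact_force: [1.2, -0.7, 0.4]
finger_gap: 0.0857
finger_force: 0.0
time: 2.1
position: [0.4413, -0.0777, 0.2496]
ee_rot: [[0.993, 0.114, 0.001], [0.114, -0.993, -0.0], [0.001, 0.001, -1.0]]
contact_force: [0.4, 0.1, 0.2]
finger_gap: 0.0849
finger_force: 0.0
```

```bash
cat >> h.py <<'E'
def wr(name):
    from cell import sense,get_image
    s=sense();p=get_image("wrist");T=np.eye(4);T[:3,:3]=s["ee_rot"];T[:3,3]=s["position"]
    p["extrinsics"]=np.linalg.inv(T@p["mount"])
    cv2.imwrite(f"pics/{name}.png",p["img"][:,:,::-1]);np.savez(name+".npz",**p);return s,p,cloud(p)
E
python3 -m crank '[[[0,0,0],[2,-2.8,0],1],[[0,0,0],[4,-5.6,0],1],[[0,0,0],[5.5,-7.5,0],1],[[0,0,0],[5.5,-7.5,0],1]]'
python3 - <<'E'
from h import *
s,p,w=wr("w1");print(s["joints"])
q=w.reshape(-1,3);near=np.hypot(q[:,0]-.495,q[:,1]-.007)<.06
h=q[near&(q[:,2]>.068)&(q[:,2]<.09)];print("handle",len(h),h.mean(0),rect(h))
f=q[near&(q[:,2]>.008)&(q[:,2]<.028)];c=h[:,:2].mean(0)
d=f[:,:2]-c;r=np.hypot(*d.T);k=(r>.0485)&(r<.06);a=np.degrees(np.arctan2(d[k,1],d[k,0]))
print(np.histogram(a,36,(-180,180))[0])
E
```

```text
time: 2.43
position: [0.4888, 0.0046, 0.2493]
ee_rot: [[0.993, 0.119, 0.002], [0.119, -0.993, 0.001], [0.002, -0.001, -1.0]]
contact_force: [-0.3, 1.1, 0.0]
finger_gap: 0.0856
finger_force: 0.0
[-1.23943248e-01  6.39204024e-03 -2.24444557e-01  1.33850027e+00
  1.55745375e-03  2.89844455e+00]
handle 665 [0.49847034 0.00341476 0.07920387] (array([497.8,   3.5]), array([61.1, 13.9]), 6.6)
[ 0  0  0  0  6 33 30 33  9  0  0  0  0  0  0  0  2 30 31 32 12  0  0  0
  0  0  0  0  0 35 31 32 13  0  0  0]
```

View pics/w1.png

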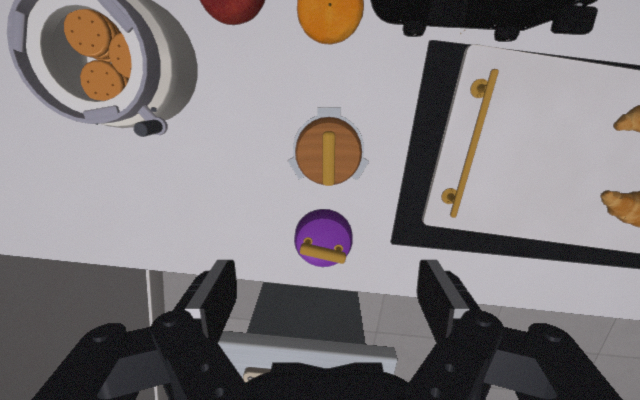

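Above the wooden cover at (328,150), the bar handle and three ears are clear: ears at about 6°, 126° and 246°, so the lid's x lies at 6.6°. The purple one is at (323,238). I'll turn the wrist half round, because joint 6 is near its limit, and look at the canister's marks.

```bash
python3 -m crank '[[[0,0,-7],[0,-3,-0.5],1],[[0,0,-14],[0,-6,-1],1],[[0,0,-21],[0,-9,-1.5],1],[[0,0,-28],[0,-12,-2],1],[[0,0,-35],[0,-14,-2],1]]' | head -1
for i in 1 2 3 4; do python3 -m crank '[[[0,0,-7],[0,0,0],1],[[0,0,-14],[0,0,0],1],[[0,0,-21],[0,0,0],1],[[0,0,-28],[0,0,0],1],[[0,0,-35],[0,0,0],1]]' | head -1; done
python3 -m crank '[[[0,0,-5],[0,0,0],1],[[0,0,-5],[0,0,0],1],[[0,0,-5],[0,0,0],1]]'
python3 - <<'E'
from h import *
s,p,w=wr("w2");print(s["joints"],s["dq"].round(3) if hasattr(s["dq"],"round") else s["dq"])
q=w.reshape(-1,3);near=np.hypot(q[:,0]-.57,q[:,1]-.247)<.1
g=q[near&(q[:,2]>.106)&(q[:,2]<.115)];print("ring",len(g),circ(g),rect(g))
l=q[near&(q[:,2]>.121)&(q[:,2]<.13)];print("lever",len(l),l.mean(0),rect(l))
im=p["img"];cv2.imwrite("pics/w2b.png",cv2.resize(im[:,:,::-1],(800,500)))
E
```

```text
time: 2.9
time: 3.32
time: 3.73
time: 4.15
time: 4.57
time: 4.82
position: [0.4707, 0.1395, 0.2693]
ee_rot: [[-0.994, -0.11, 0.0], [-0.11, 0.994, -0.0], [0.0, -0.0, -1.0]]
contact_force: [0.1, 0.4, 0.1]
finger_gap: 0.0853
finger_force: 0.0
[ 1.56460000e-01  4.96472443e-03 -1.84366306e-01  1.38148322e+00
 -2.80791268e-04  4.58485164e-02] [ 0.005  0.004  0.002 -0.     0.001  0.005]
ring 1627 (np.float64(0.5722390671601022), np.float64(0.24277709102956657), np.float64(0.058825176883427234)) (array([570.5, 244.5]), array([133.9, 125.1]), 4.2)
lever 123 [0.51373468 0.18437875 0.12515761] (array([514.2, 184.5]), array([12.6, 12.9]), 42.6)
```

View pics/w2b.png

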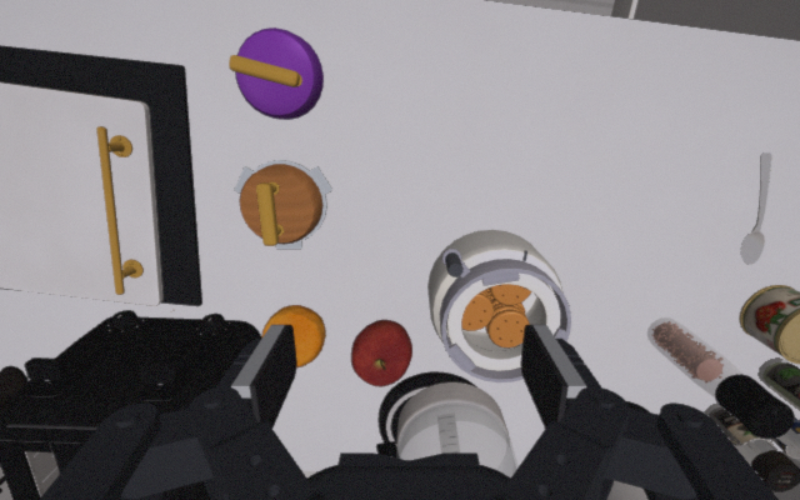

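```bash
cat > c.py <<'E'
from h import *
from scipy.optimize import least_squares
def ring(w,zlo=.104,zhi=.115):
    q=w.reshape(-1,3);g=q[(np.hypot(q[:,0]-.57,q[:,1]-.246)<.072)&(q[:,2]>zlo)&(q[:,2]<zhi)]
    c=np.array([.57,.246])
    # outermost point per angle bin, fit with known radius 63.5
    for _ in range(3):
        d=g[:,:2]-c;a=np.degrees(np.arctan2(d[:,1],d[:,0]));r=np.hypot(*d.T);P=[]
        for b in range(-180,180,8):
            k=(a>=b)&(a<b+8)&(r<.068)
            if k.sum()>4:
                i=np.where(k)[0];P.append(g[i[np.argsort(r[i])[-3]],:2])
        P=np.array(P);f=least_squares(lambda x:np.hypot(*(P-x[:2]).T)-.0635,c,loss="soft_l1",f_scale=.001);c=f.x
    return c,np.abs(f.fun).mean(),len(P)
E
python3 - <<'E'
from c import *
for n in("scene0","top0","w2"):
    p=dict(np.load(n+".npz"));w=cloud(p);print(n,ring(w))
c=ring(w)[0]
im=p["img"].astype(float).mean(2);q=w[195:222,405:437];g=im[195:222,405:437]
k=g<g.max()*.55
v,u=np.where(k);sel=(q[k][:,2]>.065)&(q[k][:,2]<.09)
for uu,vv,x,gg in zip(u+405,v+195,q[k],g[k]):
    d=x[:2]-c;print(uu,vv,x.round(4),round(np.degrees(np.arctan2(d[1],d[0]))%360,1),round(np.hypot(*d)*1000,1),int(gg))
q=w.reshape(-1,3);d=np.array([.5137,.1844])-c;print("lever",np.degrees(np.arctan2(d[1],d[0]))%360,np.hypot(*d))
cv2.imwrite("pics/w2c.png",cv2.resize(p["img"][175:310,330:470,::-1],None,fx=4,fy=4,interpolation=cv2.INTER_CUBIC))
E
```

```text
scene0 (array([0.57221233, 0.24693402]), np.float64(0.002817774674238952), 37)
top0 (array([0.57294556, 0.25052131]), np.float64(0.0021971059173287273), 32)
w2 (array([0.57452342, 0.24536522]), np.float64(0.001082419856399395), 38)
420 201 [0.506  0.2596 0.0768] 168.2 70.0 83
421 201 [0.5063 0.2613 0.0754] 166.8 70.1 90
420 202 [0.5074 0.2601 0.0764] 167.6 68.7 80
421 202 [0.5074 0.2614 0.076 ] 166.5 69.0 87
420 203 [0.5086 0.2602 0.0768] 167.3 67.6 87
420 204 [0.5095 0.26   0.0779] 167.3 66.6 84
419 205 [0.5105 0.2586 0.0793] 168.3 65.3 102
420 205 [0.5102 0.2597 0.0798] 167.5 65.9 85
419 206 [0.5121 0.2591 0.0786] 167.6 64.0 86
420 206 [0.5119 0.2603 0.0787] 166.6 64.4 87
419 207 [0.5126 0.2586 0.0808] 167.9 63.3 86
420 207 [0.5128 0.2602 0.0798] 166.5 63.5 97
405 208 [0.5126 0.2387 0.0903] 186.1 62.3 109
406 208 [0.5124 0.2399 0.0903] 185.0 62.3 102
407 208 [0.5121 0.241  0.0908] 184.0 62.5 107
408 208 [0.5118 0.242  0.0913] 183.1 62.8 108
419 208 [0.5139 0.2588 0.081 ] 167.5 62.1 107
405 209 [0.5122 0.2375 0.095 ] 187.2 62.8 105
406 209 [0.5123 0.2389 0.0944] 185.9 62.6 104
407 2
[... 581 characters left out ...]
.5 62.7 107
409 210 [0.5121 0.2418 0.0975] 183.3 62.6 110
410 210 [0.512  0.243  0.0974] 182.2 62.6 109
411 210 [0.512  0.2443 0.097 ] 181.0 62.6 109
413 210 [0.5121 0.247  0.0958] 178.5 62.4 108
414 210 [0.5122 0.2484 0.0952] 177.2 62.4 107
415 210 [0.5117 0.2492 0.0963] 176.5 63.0 109
419 210 [0.5126 0.2554 0.0922] 170.8 62.8 109
407 211 [0.5121 0.2383 0.1016] 186.4 62.8 110
418 211 [0.5122 0.2527 0.0973] 173.3 62.8 107
405 212 [0.5131 0.2358 0.1029] 188.8 62.1 109
412 212 [0.5119 0.2437 0.1039] 181.5 62.7 109
405 213 [0.5133 0.2352 0.1058] 189.4 62.0 110
408 213 [0.5124 0.2382 0.1074] 186.6 62.6 109
424 213 [0.5136 0.2601 0.098 ] 166.4 62.6 110
lever 225.06670991634033 0.08611763685166116
```

View pics/w2c.png

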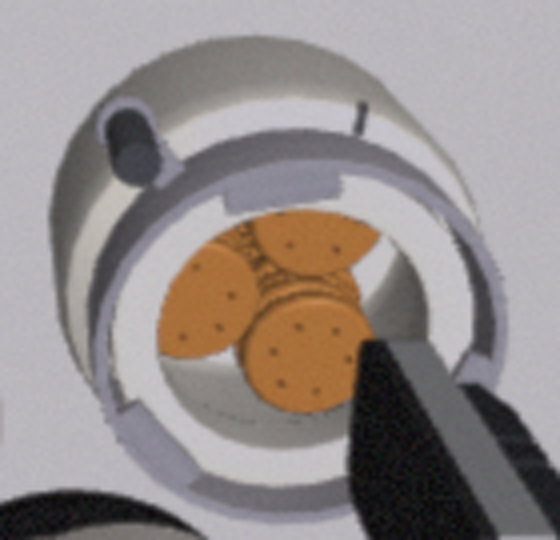

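```bash
python3 -m crank '[[[0,0,0],[-2.7,2.4,0],1],[[0,0,0],[-5.4,4.8,0],1],[[0,0,0],[-8,7.2,0],1],[[0,0,0],[-10.6,9.5,0],1],[[0,0,0],[-10.6,9.5,0],1]]' |head -1
python3 -m crank '[[[0,0,0],[0,0,0],1],[[0,0,0],[0,0,0],1]]'
cat >> c.py <<'E'
def edge(p,w,z=.1105):
    "ring outer top edge: back-project to plane z, trace depth-jump contour"
    q=w.reshape(-1,3);E=p["extrinsics"];K=p["K"];R=E[:3,:3];o=-R.T@E[:3,3]
    m=((w[...,2]>z-.006)&(np.hypot(w[...,0]-.571,w[...,1]-.246)<.07)).astype(np.uint8)
    cs,_=cv2.findContours(m,cv2.RETR_EXTERNAL,cv2.CHAIN_APPROX_NONE);c=max(cs,key=len)[:,0]
    d=np.c_[(c[:,0]-K[0,2])/K[0,0],(c[:,1]-K[1,2])/K[1,1],np.ones(len(c))]@R
    P=(o+d*((z-o[2])/d[:,2])[:,None])[:,:2]
    f=least_squares(lambda x:np.hypot(*(P-x[:2]).T)-x[2],[.571,.246,.0635],loss="soft_l1",f_scale=.0007)
    return f.x,np.median(abs(f.fun))
E
python3 - <<'E'
from c import *
s,p,w=wr("w3");print(s["joints"].round(3) if hasattr(s["joints"],"round") else s["joints"])
print(ring(w),edge(p,w))
q=w.reshape(-1,3);print(rect(q[(np.hypot(q[:,0]-.571,q[:,1]-.246)<.07)&(q[:,2]>.1)&(q[:,2]<.116)]))
l=q[(np.hypot(q[:,0]-.514,q[:,1]-.185)<.02)&(q[:,2]>.121)&(q[:,2]<.13)];print("lever",len(l),l.mean(0),rect(l))
for n in("w2","scene0"):
    p=dict(np.load(n+".npz"));print(n,edge(p,cloud(p)))
E
```

```text
time: 5.28
time: 5.45
position: [0.5649, 0.2464, 0.2688]
ee_rot: [[-0.994, -0.113, -0.001], [-0.113, 0.994, -0.001], [0.001, -0.001, -1.0]]
contact_force: [0.3, 0.2, 0.5]
finger_gap: 0.0854
finger_force: 0.0
[ 0.307  0.235  0.075  1.413 -0.     0.193]
(array([0.5743397 , 0.24519664]), np.float64(0.0011925406697030538), 45) (array([-7301.55543662,  -875.73449069,  7354.75874873]), np.float64(0.053379866926661634))
(array([574.2, 245.4]), array([125.4, 124.5]), 47.8)
lever 157 [0.51440324 0.18544867 0.12543426] (array([514.5, 185.5]), array([12.6, 12.6]), 4.6)
w2 (array([0.57385948, 0.24379433, 0.06031155]), np.float64(0.002889152441079998))
scene0 (array([0.57194355, 0.24921778, 0.06164183]), np.float64(0.0007382550784804653))
```

View pics/w3.png

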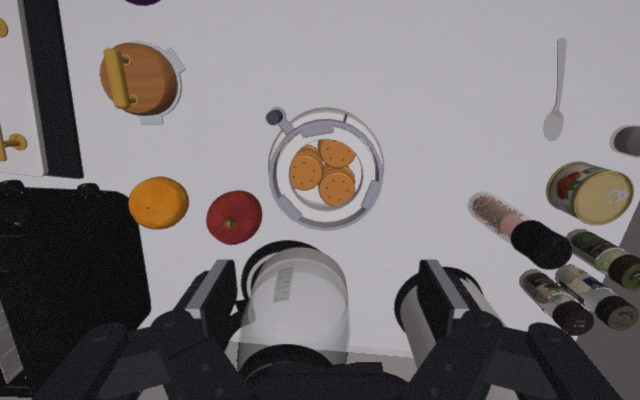

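The canister is centred at (327,173) with three lugs visible, the lever at (275,117) and the bar mark at (346,118). Its yaw works out to about 18° with the ring almost fully open. Back to the lids now.

```bash
python3 -m crank '[[[0,0,0],[1.5,-3.6,0],1],[[0,0,0],[3,-7.2,0],1],[[0,0,0],[4.5,-10.8,0],1],[[0,0,0],[6,-14.4,0],1],[[0,0,0],[7.5,-18,0],1]]' |head -1
python3 -m crank '[[[0,0,0],[1.1,-2.6,2],1],[[0,0,0],[2.2,-5.2,4],1],[[0,0,0],[2.2,-5.2,4],1],[[0,0,0],[2.2,-5.2,4],1]]'
python3 - <<'E'
from h import *
s,p,w=wr("w4");R=s["ee_rot"]
q=w.reshape(-1,3);near=np.hypot(q[:,0]-.495,q[:,1]-.007)<.06
h=q[near&(q[:,2]>.073)&(q[:,2]<.09)];c,sz,a=rect(h);print("handle",len(h),h.mean(0),c,sz,a)
f=q[near&(q[:,2]>.008)&(q[:,2]<.028)]
d=f[:,:2]-c/1000;r=np.hypot(*d.T);k=(r>.049)&(r<.06);an=np.arctan2(d[k,1],d[k,0])
print("ear angle mod120",np.degrees(np.angle(np.exp(3j*an).mean()))/3)
print("tool delta cm",np.array(R).T@(np.r_[c/1000,.072-.0]-s["position"])*100,"yaw x",np.degrees(np.arctan2(R[1][0],R[0][0])),s["position"])
E
```

```text
time: 5.92
time: 6.25
position: [0.4929, 0.0038, 0.2285]
ee_rot: [[-0.994, -0.11, -0.002], [-0.11, 0.994, 0.0], [0.002, 0.001, -1.0]]
contact_force: [-0.3, -0.4, 0.2]
finger_gap: 0.0854
finger_force: 0.0
handle 710 [0.49575996 0.00281763 0.07930054] [497.1   2.8] [60.9 13.3] 6.5
ear angle mod120 6.348569622523148
tool delta cm [-0.43484799 -0.16056944 15.64484156] yaw x -173.70393432281568 [0.49292201 0.00384285 0.22845783]
```

```bash
python3 -m crank '[[[0,0,0],[-0.4,-0.16,4],1],[[0,0,0],[-0.43,-0.16,8],1],[[0,0,0],[-0.43,-0.16,11.5],1],[[0,0,0],[-0.43,-0.16,14.5],1],[[0,0,0],[-0.43,-0.16,16.2],1]]' 40|head -1
python3 -m crank '[[[0,0,0],[0,0,0.5],1],[[0,0,0],[0,0,1],0.4],[[0,0,0],[0,0,1],-0.2],[[0,0,0],[0,0,1],-1],[[0,0,0],[0,0,1],-1]]' 40
python3 -m crank '[[[0,0,0],[0,0,0],-1],[[0,0,0],[0,0,0],-1],[[0,0,0],[0,0,0],-1],[[0,0,0],[0,0,0],-1],[[0,0,0],[0,0,0],-1]]' 40
```

```text
time: 6.72
time: 7.13
position: [0.5018, 0.0042, 0.0591]
ee_rot: [[-0.993, -0.114, 0.004], [-0.114, 0.993, -0.0], [-0.004, -0.001, -1.0]]
contact_force: [-1.1, -0.1, 0.3]
finger_gap: 0.0389
finger_force: 0.0
time: 7.55
position: [0.5, 0.0041, 0.0574]
ee_rot: [[-0.993, -0.114, 0.0], [-0.114, 0.993, -0.0], [-0.0, -0.0, -1.0]]
contact_force: [-0.2, -0.8, -0.2]
finger_gap: -0.0002
finger_force: 0.0
```

The fingers shut on nothing, so I'll look.

Run:
```python
from h import *
s,p,w=wr("w5");print(s["finger_gap"],s["finger_force"],s["contact_force"])
from cell import get_image
q=get_image("scene");a=cv2.resize(q["img"][130:210,330:440],(550,400),interpolation=cv2.INTER_CUBIC)
cv2.imwrite("pics/v5.png",np.hstack([p["img"][:250][:, 200:450],a[:250,:500]])[:,:,::-1])
```

```text
-0.00021303801029004158 0.0 [-0.16763158 -0.77682976 -0.19923461]
```

View pics/v5.png

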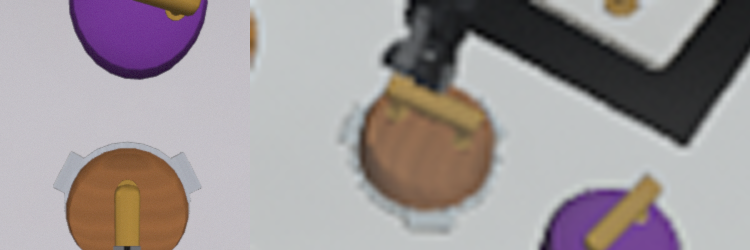

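Run:
```python
from h import *
from cell import get_image,sense
s=sense();print(s["position"],s["joints"])
for n in("scene","top"):
    q=get_image(n);w=cloud(q)
    P=w.reshape(-1,3);k=(np.hypot(P[:,0]-.497,P[:,1]-.003)<.045)&(P[:,2]>.062)&(P[:,2]<.088);c=q["img"].reshape(-1,3)[k].astype(int)
    g=c[:,0]-c[:,2]>50;H=P[k][g];print(n,"gold",len(H),rect(H),H.mean(0));d=P[k][~g];print("dark",len(d),d.mean(0) if len(d) else 0)
    E,K=q["extrinsics"],q["K"]
    for z in(0,.019,.06):
        x=K@(E[:3,:3]@(s["position"]+np.array([0,0,z]))+E[:3,3]);print(x[:2]/x[2])
    cv2.imwrite(f"pics/{n}6.png",cv2.resize(q["img"][(130 if n=="scene" else 180):,(340 if n=="scene" else 380):][:70,:90,::-1],(540,420),interpolation=cv2.INTER_CUBIC))
p=dict(np.load("w5.npz"));w=cloud(p);P=w.reshape(-1,3);k=(np.hypot(P[:,0]-.497,P[:,1]-.003)<.06)&(P[:,2]>.068)&(P[:,2]<.088);c=p["img"].reshape(-1,3)[k].astype(int);g=c[:,0]-c[:,2]>50
print("wrist gold",rect(P[k][g]),P[k][g].mean(0),"z",np.percentile(P[k][g][:,2],[5,50,95]))
a=cv2.imread("pics/scene6.png");b=cv2.imread("pics/top6.png");cv2.imwrite("pics/v6.png",cv2.resize(np.hstack([a,b]),(800,311)))
```

```text
[0.49984723 0.00420894 0.05721301] [-1.21016724e-01  1.73373728e-01 -4.68752132e-01  9.28745941e-01
  6.24175133e-05 -2.35221894e-01]
scene gold 88 (array([495.5,   6.4]), array([61.4, 17. ]), 6.8) [0.49442204 0.00727197 0.07561092]
dark 19 [0.49774979 0.01151161 0.06869967]
[365.22714395 152.5098267 ]
[365.81523379 148.97629727]
[367.13526491 141.04490912]
top gold 49 (array([479.4,   4.5]), array([26.7, 13.9]), 2.9) [0.47868611 0.00460079 0.07752169]
dark 0 0
[416.39752487 200.71142137]
[417.63706637 199.61138499]
[420.4256434  197.13665043]
wrist gold (array([483.2,   1.4]), array([34.1, 13.8]), 7.0) [0.48127335 0.00130163 0.07896127] z [0.07566523 0.07946193 0.080793  ]
```

View pics/v6.png

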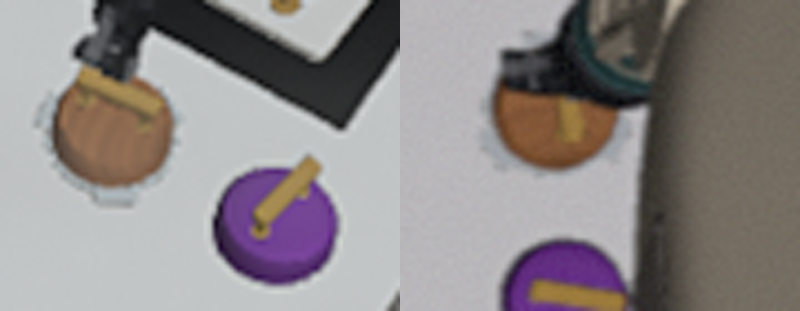

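Run:
```python
from h import *
p=dict(np.load("w5.npz"));w=cloud(p);im=p["img"]
for v in range(176,330,6):
    print(v,[(u,*(w[v,u]*1000).round().astype(int).tolist(),*im[v,u].tolist()) for u in (300,316,326,336,352) if np.isfinite(w[v,u,0])])
q=dict(np.load("w4.npz"));w=cloud(q);im=q["img"]
g=(im[...,0].astype(int)-im[...,2]>50)&(w[...,2]>.06)&(w[...,2]<.09)&(np.hypot(w[...,0]-.497,w[...,1]-.003)<.045)
v,u=np.where(g);print(u.min(),u.max(),v.min(),v.max())
```

```text
176 [(300, 470, -17, 46, 144, 95, 59), (316, 468, -7, 47, 145, 94, 59), (326, 467, -1, 49, 145, 95, 58), (336, 467, 5, 47, 144, 95, 56), (352, 466, 15, 46, 141, 93, 56)]
182 [(300, 474, -16, 46, 140, 93, 53), (316, 472, -6, 48, 143, 96, 60), (326, 471, 0, 51, 164, 126, 58), (336, 471, 6, 48, 141, 94, 58), (352, 470, 16, 48, 144, 95, 58)]
188 [(300, 477, -16, 49, 148, 99, 62), (316, 469, -6, 71, 120, 85, 48), (326, 467, -1, 76, 152, 116, 53), (336, 467, 5, 74, 129, 97, 44), (352, 473, 16, 49, 146, 97, 59)]
194 [(300, 481, -16, 49, 150, 101, 62), (316, 470, -6, 78, 144, 112, 50), (326, 469, -1, 80, 171, 133, 64), (336, 469, 5, 79, 167, 129, 60), (352, 477, 17, 50, 150, 100, 59)]
200 [(300, 484, -15, 50, 144, 95, 59), (316, 473, -5, 79, 147, 111, 48), (326, 472, 0, 81, 168, 130, 62), (336, 472, 5, 80, 166, 128, 60), (352, 481, 17, 49, 146, 97, 58)]
206 [(300, 489, -15, 48, 148, 99, 63), (316, 477, -5, 78, 149, 114, 55), (326, 475, 0, 81, 171, 132, 60), (336, 475, 5, 80, 166, 128, 57), (352, 485, 18, 50, 150, 101, 62)]
212 [(300, 493, -15, 49, 141, 93, 56), (316, 480, -5, 78, 144, 111, 4
[... 2676 characters left out ...]
 31, 30, 35)]
308 [(300, 489, -7, 147, 30, 31, 31), (316, 488, -2, 147, 32, 30, 36), (326, 499, 3, 132, 46, 46, 48), (336, 488, 5, 147, 32, 34, 40), (352, 487, 11, 147, 24, 27, 28)]
314 [(300, 489, -7, 150, 33, 33, 37), (316, 488, -2, 150, 31, 33, 36), (326, 502, 3, 132, 51, 51, 56), (336, 488, 5, 150, 33, 31, 35), (352, 487, 10, 150, 30, 31, 31)]
320 [(300, 488, -7, 153, 28, 32, 31), (316, 488, -1, 153, 37, 36, 40), (326, 504, 4, 133, 50, 49, 52), (336, 487, 5, 154, 30, 31, 30), (352, 487, 10, 153, 33, 34, 34)]
326 [(300, 484, -6, 162, 32, 32, 32), (316, 489, -1, 155, 29, 29, 33), (326, 507, 4, 133, 49, 46, 51), (336, 490, 5, 153, 24, 25, 26), (352, 482, 9, 161, 26, 28, 27)]
320 332 146 202
```

Run:
```python
from h import *
from cell import get_image,sense
s=sense()
q=get_image("scene");w=cloud(q)
print("now scene rows along col 365:",[(v,*(w[v,365]*1000).round().astype(int),*q["img"][v,365]) for v in range(132,158,2)])
for n,pos in(("w4",[.4929,.0038,.2285]),("w3",[.5649,.2464,.2688]),("w5",s["position"])):
    p=dict(np.load(n+".npz"));z=p["z_map"];v,u=np.indices(z.shape);K=p["K"]
    c=np.stack([(u-K[0,2])/K[0,0]*z,(v-K[1,2])/K[1,1]*z,z,np.ones_like(z)],-1)@p["mount"].T
    m=(z>0)&(abs(c[...,0])<.03)&(abs(c[...,1])<.06)&(c[...,2]<-.0+.015 if n!="w5" else (c[...,2]<-.02))&(p["img"].max(2)<135)&(p["img"].min(2)>10)
    t=c[m];print(n,len(t),"max tool z",np.percentile(t[:,2],[90,97,99,99.9]).round(4)); t=t[t[:,2]>np.percentile(t[:,2],95)];print(t[:,:3].min(0).round(3),t[:,:3].max(0).round(3))
```

```text
now scene rows along col 365: [(132, np.int64(494), np.int64(40), np.int64(206), np.uint8(62), np.uint8(64), np.uint8(66)), (134, np.int64(491), np.int64(45), np.int64(204), np.uint8(60), np.uint8(61), np.uint8(63)), (136, np.int64(490), np.int64(46), np.int64(198), np.uint8(60), np.uint8(61), np.uint8(63)), (138, np.int64(490), np.int64(44), np.int64(186), np.uint8(45), np.uint8(47), np.uint8(49)), (140, np.int64(487), np.int64(48), np.int64(184), np.uint8(86), np.uint8(88), np.uint8(91)), (142, np.int64(484), np.int64(52), np.int64(181), np.uint8(46), np.uint8(47), np.uint8(48)), (144, np.int64(479), np.int64(62), np.int64(187), np.uint8(49), np.uint8(51), np.uint8(53)), (146, np.int64(482), np.int64(53), np.int64(164), np.uint8(37), np.uint8(40), np.uint8(46)), (148, np.int64(504), np.int64(3), np.int64(76), np.uint8(142), np.uint8(118), np.uint8(74)), (150, np.int64(500), np.int64(8), np.int64(76), np.uint8(165), np.uint8(138), np.uint8(86)), (152, np.int64(497), np.int64(13), np.int64(73), np.uint8(113), np.uint8(96), np.uint8(64)), (154, np.int64(500), np.int64(4), np.int64(49), np.uint8(140), np.uint8(103), np.uint8(78)), (156, np.int64(498), np.int64(6), np.int64(42), np.uint8(141), np.uint8(106), np.uint8(80))]
w4 25609 max tool z [-0.0731 -0.0608 -0.0559 -0.0521]
[-0.011 -0.057 -0.065] [ 0.012  0.055 -0.051]
w3 25429 max tool z [-0.0734 -0.0607 -0.0559 -0.0519]
[-0.011 -0.057 -0.065] [ 0.012  0.055 -0.05 ]
w5 36317 max tool z [-0.0845 -0.0601 -0.0495 -0.0419]
[ 0.001 -0.014 -0.069] [ 0.029  0.013 -0.02 ]
```

The tips really sit about 41 mm behind the reported TCP. Shut tips are at z≈0.099 with the TCP reading 0.057, and the wrist depth in w3, w4 and w5 agrees with the scene camera. So the fingers closed above the bar. I'll open, go 43 mm lower and grasp again.

```bash
python3 -m crank '[[[0,0,0],[0.3,0,0],1],[[0,0,0],[0.3,0,0],1],[[0,0,0],[0.3,0,0],1],[[0,0,0],[0.3,0,0],1],[[0,0,0],[0.3,0,0],1]]' 50|grep -E "time|gap"
python3 -m crank '[[[0,0,0],[0,0,0],1],[[0,0,0],[0,0,1.5],1],[[0,0,0],[0,0,3],1],[[0,0,0],[0,0,4.1],1],[[0,0,0],[0,0,4.2],1]]'
python3 -m crank '[[[0,0,0],[0,0,0],-1],[[0,0,0],[0,0,0],-1],[[0,0,0],[0,0,0],-1],[[0,0,0],[0,0,0],-1],[[0,0,0],[0,0,0],-1]]' 50 |grep -E "gap|force"
python3 -m crank '[[[0,0,0],[0,0,0],-1],[[0,0,0],[0,0,0],-1],[[0,0,0],[0,0,0],-1],[[0,0,0],[0,0,0],-1],[[0,0,0],[0,0,0],-1]]' 50
```

```text
time: 8.22
finger_gap: 0.0605
time: 8.63
position: [0.4947, 0.0041, 0.013]
ee_rot: [[-0.993, -0.114, -0.004], [-0.114, 0.993, 0.001], [0.004, 0.001, -1.0]]
contact_force: [-0.7, 0.0, 0.0]
finger_gap: 0.0851
finger_force: 0.0
contact_force: [-0.2, -0.3, -0.7]
finger_gap: 0.0257
finger_force: 0.0
time: 9.47
position: [0.4974, 0.0039, 0.0158]
ee_rot: [[-0.993, -0.114, 0.001], [-0.114, 0.993, 0.0], [-0.001, -0.0, -1.0]]
contact_force: [0.2, 0.8, 6.2]
finger_gap: 0.0132
finger_force: 49.3
```

```bash
python3 -m crank '[[[0,0,0],[0,0,-1.5],-1],[[0,0,0],[0,0,-4.5],-1],[[0,0,0],[0,0,-8],-1],[[0,0,0],[0,0,-11.5],-1],[[0,0,0],[0,0,-15],-1]]' 50
python3 -m crank '[[[0,0,0],[-0.5,1.2,-1.5],-1],[[0,0,0],[-1.6,3.6,-2.5],-1],[[0,0,0],[-3,6.8,-2.5],-1],[[0,0,0],[-4.5,10,-2.5],-1],[[0,0,0],[-6,13.4,-2.5],-1]]' |head -2
python3 -m crank '[[[0,0,-3],[-1.4,3.2,0],-1],[[0,0,-6],[-2.8,6.4,0],-1],[[0,0,-9],[-3.9,8.7,0],-1],[[0,0,-11.7],[-4.4,9.8,0],-1],[[0,0,-11.7],[-4.43,9.8,0],-1]]'
python3 -m crank '[[[0,0,0],[0,0,0],-1],[[0,0,0],[0,0,0],-1],[[0,0,0],[0,0,0],-1]]'
python3 - <<'E'
from c import *
s,p,w=wr("w7");print("yaw",np.degrees(np.arctan2(s["ee_rot"][1][0],s["ee_rot"][0][0])),s["joints"])
T=np.array([.5746,.2464,.18]);print("to go cm",np.array(s["ee_rot"]).T@(T-s["position"])*100)
q=w.reshape(-1,3);im=p["img"].reshape(-1,3).astype(int)
k=np.hypot(q[:,0]-.574,q[:,1]-.246)<.06
for lo,hi in((.1,.12),(.15,.185),(.185,.21),(.21,.25)):
    a=q[k&(q[:,2]>lo)&(q[:,2]<hi)];print(lo,len(a),a.mean(0) if len(a) else 0)
l=q[(np.hypot(q[:,0]-.514,q[:,1]-.185)<.02)&(q[:,2]>.121)&(q[:,2]<.13)];print("lever",len(l),l.mean(0))
E
```

```text
time: 9.88
position: [0.4953, 0.004, 0.1652]
ee_rot: [[-0.993, -0.114, -0.003], [-0.114, 0.993, 0.0], [0.003, 0.001, -1.0]]
contact_force: [0.5, -0.5, -3.6]
finger_gap: 0.013
finger_force: 49.3
time: 10.3
position: [0.5408, 0.1447, 0.1893]
time: 10.72
position: [0.5739, 0.2488, 0.1882]
ee_rot: [[-0.948, -0.317, -0.002], [-0.317, 0.948, 0.0], [0.002, 0.001, -1.0]]
contact_force: [0.1, -0.6, -2.7]
finger_gap: 0.0129
finger_force: 49.3
time: 10.97
position: [0.5733, 0.245, 0.1896]
ee_rot: [[-0.95, -0.312, -0.002], [-0.312, 0.95, -0.001], [0.002, -0.0, -1.0]]
contact_force: [-0.4, 0.5, -3.5]
finger_gap: 0.0131
finger_force: 49.3
yaw -161.84808149363218 [ 3.00430302e-01  2.77406983e-01 -3.49095891e-02  1.26020150e+00
 -3.77994136e-04 -1.63804185e-02]
to go cm [-0.164022    0.09224247  0.95735489]
0.1 2669 [0.53585074 0.23490414 0.10456501]
0.15 0 0
0.185 3840 [0.54321118 0.23594317 0.19503938]
0.21 11155 [0.55724803 0.23899602 0.22241674]
lever 284 [0.51452305 0.18542333 0.12546738]
```

View pics/w7.png

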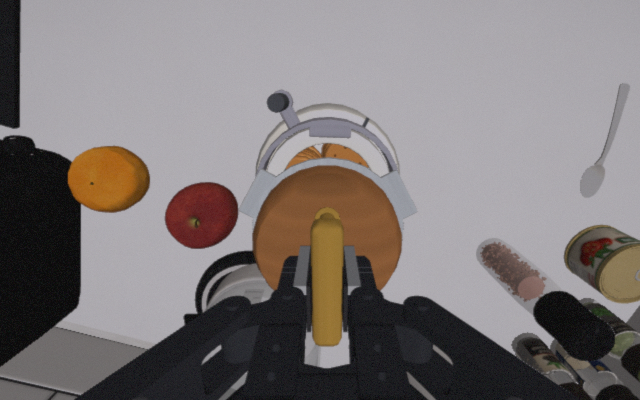

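Both lids are held and hang level, with the ears at (258,192) and (398,195) symmetric about the lug at (331,130). Correcting x and y, then lowering in steps.

```bash
python3 -m crank '[[[0,0,0],[-0.16,0.09,1.5],-1],[[0,0,0],[-0.16,0.09,4],-1],[[0,0,0],[-0.16,0.09,6.2],-1],[[0,0,0],[-0.16,0.09,6.7],-1],[[0,0,0],[-0.16,0.09,6.7],-1]]' |head -2
python3 -m crank '[[[0,0,0],[0,0,0],-1],[[0,0,0],[0,0,0],-1],[[0,0,0],[0,0,0],-1]]'
```

```text
time: 11.43
position: [0.573, 0.2461, 0.1209]
time: 11.68
position: [0.5769, 0.2479, 0.1253]
ee_rot: [[-0.95, -0.313, 0.003], [-0.313, 0.95, 0.001], [-0.004, -0.0, -1.0]]
contact_force: [0.2, -0.9, -3.0]
finger_gap: 0.013
finger_force: 49.3
```

```bash
python3 -m crank '[[[0,0,0],[0,0,0],-1],[[0,0,0],[0,0,0],-1],[[0,0,0],[0,0,0],-1],[[0,0,0],[0,0,0],-1]]' | head -2
python3 -c "
from cell import sense;import numpy as np
s=sense();print(s['position'],s['dq']);print(np.array(s['ee_rot']).T@(np.array([.5746,.2464,.125])-s['position'])*100)"
```

```text
time: 12.02
position: [0.5755, 0.2477, 0.1235]
[0.5754707  0.24769682 0.12352152] [-0.00061944  0.00241308 -0.0044686   0.00014618  0.00127915  0.0007141 ]
[ 0.12324053 -0.09589104 -0.14790042]
```

```bash
python3 -m crank '[[[0,0,0],[0.12,-0.1,0],-1],[[0,0,0],[0.12,-0.1,0.2],-1],[[0,0,0],[0.12,-0.1,0.4],-1],[[0,0,0],[0.12,-0.1,0.6],-1],[[0,0,0],[0.12,-0.1,0.8],-1]]' |grep -E "pos|contact"
python3 -m crank '[[[0,0,0],[0,0,0.15],-1],[[0,0,0],[0,0,0.3],-1],[[0,0,0],[0,0,0.45],-1],[[0,0,0],[0,0,0.6],-1],[[0,0,0],[0,0,0.7],-1]]' |grep -E "pos|contact|gap"
```

```text
position: [0.5743, 0.2462, 0.1148]
contact_force: [0.7, 0.3, -2.6]
position: [0.5744, 0.2463, 0.108]
contact_force: [0.0, 0.1, -3.4]
finger_gap: 0.0134
```

```bash
python3 -m crank '[[[0,0,0],[0,0,0.15],-1],[[0,0,0],[0,0,0.3],-1],[[0,0,0],[0,0,0.45],-1],[[0,0,0],[0,0,0.6],-1],[[0,0,0],[0,0,0.6],-1]]' |grep -E "pos|contact|gap"
python3 -m crank '[[[0,0,0],[0,0,0.1],-1],[[0,0,0],[0,0,0.2],-1],[[0,0,0],[0,0,0.3],-1],[[0,0,0],[0,0,0.3],-1],[[0,0,0],[0,0,0.3],-1]]' |grep -E "pos|contact|gap"
```

```text
position: [0.5745, 0.2463, 0.1021]
contact_force: [0.3, -0.3, -3.1]
finger_gap: 0.0132
position: [0.5747, 0.2463, 0.1019]
contact_force: [-4.9, -1.8, 9.1]
finger_gap: 0.013
```

```bash
python3 -m crank '[[[0,0,0],[0,0,-0.2],1],[[0,0,0],[0,0,-0.2],1],[[0,0,0],[0,0,-0.2],1],[[0,0,0],[0,0,-0.2],1],[[0,0,0],[0,0,-0.2],1]]' 25|grep -E "pos|contact|gap"
python3 -m crank '[[[0,0,0],[0,0,-0.5],1],[[0,0,0],[0,0,-2],1],[[0,0,0],[0,0,-4],1],[[0,0,0],[0,0,-6.5],1],[[0,0,0],[0,0,-8],1]]' |grep -E "pos|contact|gap"
python3 -m crank '[[[0,0,-5],[1.5,-0.9,-0.5],1],[[0,0,-11],[3,-2,-0.5],1],[[0,0,-17],[5,-3,-0.5],1],[[0,0,-23],[6.8,-3.5,-0.5],1],[[0,0,-27],[7.6,-3.8,-0.5],1]]' |head -1
python3 -m crank '[[[0,0,0],[0,0,0],0.2],[[0,0,0],[0,0,0],0.2],[[0,0,0],[0,0,0],0.2],[[0,0,0],[0,0,0],0.2]]'
python3 - <<'E'
from c import *
s,p,w=wr("w8");R=np.array(s["ee_rot"]);print("yaw",np.degrees(np.arctan2(R[1,0],R[0,0])))
q=w.reshape(-1,3);l=q[(np.hypot(q[:,0]-.514,q[:,1]-.185)<.025)&(q[:,2]>.121)&(q[:,2]<.13)];print("lever",len(l),l.mean(0),rect(l))
print("to go",R.T@(np.r_[.5146,.1865,.058]-s["position"])*100, "measured lever",R.T@(np.r_[l.mean(0)[:2],.058]-s["position"])*100)
im=p["img"].reshape(-1,3).astype(int);k=np.hypot(q[:,0]-.5746,q[:,1]-.2464)<.07
h=q[k&(q[:,2]>.157)&(q[:,2]<.18)];print("handle",len(h),rect(h),np.percentile(h[:,2],[10,50,90]))
d=np.hypot(q[:,0]-.5746,q[:,1]-.2464);e=q[(d>.048)&(d<.053)&(q[:,2]>.09)&(q[:,2]<.115)];print("ear top z",len(e),np.percentile(e[:,2],[10,50,90]) if len(e) else 0)
E
```

```text
position: [0.5745, 0.2463, 0.101]
contact_force: [-0.0, -0.8, -0.2]
finger_gap: 0.0732
position: [0.5755, 0.2466, 0.1838]
contact_force: [0.3, 0.1, -0.1]
finger_gap: 0.0852
time: 14.93
time: 15.27
position: [0.515, 0.1868, 0.1863]
ee_rot: [[-0.705, -0.71, 0.001], [-0.71, 0.705, 0.0], [-0.001, -0.0, -1.0]]
contact_force: [0.2, 0.0, -0.2]
finger_gap: 0.0512
finger_force: 0.0
yaw -134.7974582987139
lever 229 [0.51402566 0.18427052 0.12536681] (array([514.1, 184.6]), array([12.7, 13.1]), 43.7)
to go [6.14493486e-02 1.08316015e-02 1.28338534e+01] measured lever [ 0.26012207 -0.10550259 12.83376795]
handle 1356 (array([574.4, 245. ]), array([62.2, 14.1]), 17.8) [0.16075675 0.16543428 0.16652454]
ear top z 829 [0.10049456 0.10208912 0.11135047]
```

```bash
python3 -m crank '[[[0,0,0],[0.15,0,3],0.2],[[0,0,0],[0.15,0,6],0.2],[[0,0,0],[0.15,0,9],0.2],[[0,0,0],[0.15,0,11.5],0.2],[[0,0,0],[0.15,0,12.5],0.2]]' 25|grep -E "pos|contact"
python3 -m crank '[[[0,0,0],[0,0,0.2],0.2],[[0,0,0],[0,0,0.2],0],[[0,0,0],[0,0,0.2],-1],[[0,0,0],[0,0,0.2],-1],[[0,0,0],[0,0,0.2],-1]]' 25|grep -E "pos|contact|gap"
python3 -m crank '[[[0,0,0],[0,0,0],-1],[[0,0,0],[0,0,0],-1],[[0,0,0],[0,0,0],-1],[[0,0,0],[0,0,0],-1]]' 25
```

```text
position: [0.5104, 0.1849, 0.0572]
contact_force: [-0.5, -0.1, -0.7]
position: [0.5151, 0.1858, 0.0613]
contact_force: [0.3, -0.6, 2.0]
finger_gap: 0.0129
time: 16.48
position: [0.5152, 0.1858, 0.0612]
ee_rot: [[-0.704, -0.71, 0.004], [-0.71, 0.704, 0.001], [-0.004, -0.002, -1.0]]
contact_force: [-0.5, 0.4, 6.0]
finger_gap: 0.013
finger_force: 24.7
```

```bash
python3 -m crank '[[[0,0,5],[-0.03,0.74,0],-1],[[0,0,10],[-0.13,1.48,0],-1],[[0,0,15],[-0.29,2.2,0],-1],[[0,0,20],[-0.51,2.91,0],-1],[[0,0,25],[-0.8,3.59,0],-1]]'
python3 -m crank '[[[0,0,5],[-0.03,0.74,0],-1],[[0,0,10],[-0.13,1.48,0],-1],[[0,0,15],[-0.29,2.2,0],-1],[[0,0,20],[-0.51,2.91,0],-1],[[0,0,25],[-0.8,3.59,0],-1]]'
python3 -m crank '[[[0,0,0],[0,0,0],-1],[[0,0,0],[0,0,0],-1],[[0,0,0],[0,0,0],-1]]'
```

```text
time: 16.9
position: [0.4953, 0.2167, 0.0612]
ee_rot: [[-0.94, -0.342, 0.005], [-0.342, 0.94, 0.0], [-0.004, -0.001, -1.0]]
contact_force: [1.2, -0.8, 5.1]
finger_gap: 0.0128
finger_force: 24.7
time: 17.32
position: [0.4904, 0.2533, 0.0612]
ee_rot: [[-0.996, 0.087, 0.004], [0.087, 0.996, 0.0], [-0.004, 0.001, -1.0]]
contact_force: [1.3, -0.2, 6.2]
finger_gap: 0.0128
finger_force: 24.8
time: 17.57
position: [0.4904, 0.2538, 0.0612]
ee_rot: [[-0.997, 0.083, 0.004], [0.083, 0.997, 0.002], [-0.004, 0.002, -1.0]]
contact_force: [0.0, 0.4, 5.9]
finger_gap: 0.0133
finger_force: 24.8
```

```bash
python3 -m crank '[[[0,0,3],[-0.01,0.45,0],-1],[[0,0,6],[-0.05,0.89,0],-1],[[0,0,8],[-0.08,1.18,0],-1],[[0,0,8],[-0.08,1.18,0],-1],[[0,0,8],[-0.08,1.18,0],-1]]'|grep -E "pos|contact"
python3 -m crank '[[[0,0,1],[0,0.15,0],-1],[[0,0,2],[0,0.3,0],-1],[[0,0,3],[-0.01,0.45,0],-1],[[0,0,3],[-0.01,0.45,0],-1],[[0,0,3],[-0.01,0.45,0],-1]]'|grep -E "pos|contact|gap"
python3 -c "
import numpy as np;from cell import sense
s=sense();d=s['position'][:2]-np.array([.5746,.2464]);print(np.degrees(np.arctan2(d[1],d[0])),np.hypot(*d),s['ft_torque'])"
```

```text
position: [0.4922, 0.2651, 0.0612]
contact_force: [0.6, 0.5, 6.5]
position: [0.4924, 0.2647, 0.0611]
contact_force: [-1.1, -11.7, 11.1]
finger_gap: 0.0131
167.43085264878476 0.0841873494249253 [-2.27241022  0.18399613  0.09684296]
```

```bash
python3 -m crank '[[[0,0,0],[0,-0.3,0],0.2],[[0,0,0],[0,-0.3,0],0.2],[[0,0,0],[0,-0.3,0],0.2],[[0,0,0],[0,-0.3,0],0.2],[[0,0,0],[0,-0.3,0],0.2]]'|grep -E "pos|contact|gap"
python3 -m crank '[[[0,0,0],[0,0,-2],0.2],[[0,0,0],[0,0,-5],0.2],[[0,0,0],[0,0,-9],0.2],[[0,0,0],[0,0,-12],0.3],[[0,0,0],[0,0,-12.5],0.6]]'|grep -E "pos|contact|gap"
python3 -m crank '[[[0,0,-7],[-2,0,0],1],[[0,0,-14],[-4,0,0],1],[[0,0,-21],[-5,0,0],1],[[0,0,-27],[-5,0,0],1],[[0,0,-32.5],[-5,0,0],1]]'|grep -E "time"
python3 -m crank '[[[0,0,0],[0,0,0],1],[[0,0,0],[0,0,0],1],[[0,0,0],[0,0,0],1],[[0,0,0],[0,0,0],1]]'
python3 - <<'E'
from c import *
s,p,w=wr("w9");R=np.array(s["ee_rot"]);print("yaw",np.degrees(np.arctan2(R[1,0],R[0,0])))
q=w.reshape(-1,3);l=q[(np.hypot(q[:,0]-.491,q[:,1]-.265)<.025)&(q[:,2]>.121)&(q[:,2]<.13)];print("lever",len(l),l.mean(0),rect(l))
k=np.hypot(q[:,0]-.5746,q[:,1]-.2464)<.05
h=q[k&(q[:,2]>.157)&(q[:,2]<.18)];print("handle",len(h),rect(h),np.percentile(h[:,2],[10,50,90]))
print("to go",R.T@(np.r_[.5745,.2463,.1019]-s["position"])*100)
E
```

```text
position: [0.4901, 0.2661, 0.0589]
contact_force: [-0.1, 0.6, -0.2]
finger_gap: 0.0511
position: [0.4944, 0.2679, 0.1907]
contact_force: [1.7, 0.9, 0.7]
finger_gap: 0.0661
time: 19.65
time: 19.98
position: [0.5383, 0.2525, 0.184]
ee_rot: [[-0.958, -0.287, -0.0], [-0.287, 0.958, -0.0], [0.0, 0.0, -1.0]]
contact_force: [0.6, 0.3, -0.7]
finger_gap: 0.0853
finger_force: 0.0
yaw -163.31359578750352
lever 266 [0.4914941  0.2636103  0.12533308] (array([491.8, 263.8]), array([13.6, 12.9]), 19.5)
handle 1536 (array([574. , 245.3]), array([61.6, 14.2]), 18.3) [0.162908   0.1655136  0.16651304]
to go [-3.2945696  -1.62990973  8.20873543]
```

View pics/w9.png

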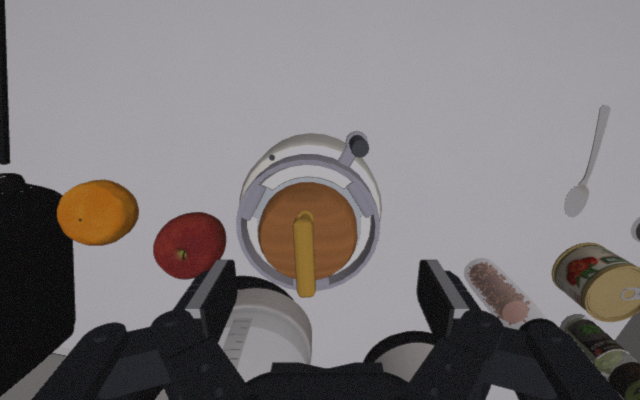

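The ring is locked: the lever at (357,146) covers the bar, the dot at (271,157) is bare, and the cover is seated with its handle top at 165 mm. Grasping the handle again.

```bash
python3 -m crank '[[[0,0,-1.5],[-1.6,-0.8,0],1],[[0,0,-1.5],[-3.3,-1.63,0],1],[[0,0,-1.5],[-3.3,-1.63,0],1],[[0,0,-1.5],[-3.3,-1.63,0],1],[[0,0,-1.5],[-3.3,-1.63,0],1]]'|grep pos
python3 -c "
import numpy as np;from cell import sense
s=sense();print(s['ee_rot'].T@(np.r_[.5745,.2463,.1015]-s['position'])*100)"
```

```text
position: [0.5741, 0.2462, 0.184]
[-5.02842909e-02 -6.50078785e-03  8.25008370e+00]
```

```bash
python3 -m crank '[[[0,0,0],[0,0,2],1],[[0,0,0],[0,0,4],1],[[0,0,0],[0,0,6],1],[[0,0,0],[0,0,7.5],1],[[0,0,0],[0,0,8.1],1]]' 70|grep -E "pos|contact"
python3 -m crank '[[[0,0,0],[0,0,0],1],[[0,0,0],[0,0,0],1],[[0,0,0],[0,0,0],0],[[0,0,0],[0,0,0],-1],[[0,0,0],[0,0,0],-1]]' 70|grep -E "pos|contact|gap"
python3 -m crank '[[[0,0,0],[0,0,0],-1],[[0,0,0],[0,0,0],-1],[[0,0,0],[0,0,0],-1],[[0,0,0],[0,0,0],-1],[[0,0,0],[0,0,0],-1]]' 70
```

```text
position: [0.5717, 0.2458, 0.1005]
contact_force: [-0.9, 0.3, 0.3]
position: [0.5758, 0.2466, 0.1046]
contact_force: [0.6, -0.2, 0.7]
finger_gap: 0.0516
time: 21.7
position: [0.5752, 0.2464, 0.1037]
ee_rot: [[-0.95, -0.313, 0.001], [-0.313, 0.95, 0.0], [-0.001, 0.0, -1.0]]
contact_force: [-0.4, -0.2, 3.3]
finger_gap: 0.0128
finger_force: 68.7
```

Gripped. Pulling straight up, slowly at first.

```bash
for i in 1 2 ; do python3 -m crank '[[[0,0,0],[0,0,-0.2],-1],[[0,0,0],[0,0,-0.4],-1],[[0,0,0],[0,0,-0.6],-1],[[0,0,0],[0,0,-0.8],-1],[[0,0,0],[0,0,-1],-1]]' |grep -E "pos|contact"; done
python3 -m crank '[[[0,0,0],[0,0,-0.5],-1],[[0,0,0],[0,0,-1],-1],[[0,0,0],[0,0,-2],-1],[[0,0,0],[0,0,-3],-1],[[0,0,0],[0,0,-4],-1]]' |grep -E "pos|contact"
python3 -m crank '[[[0,0,0],[0,0,-1.5],-1],[[0,0,0],[0,0,-3],-1],[[0,0,0],[0,0,-4.5],-1],[[0,0,0],[0,0,-6],-1],[[0,0,0],[0,0,-7.5],-1]]' |grep -E "pos|contact|gap"
python3 -m crank '[[[0,0,0],[0,0,-0.5],-1],[[0,0,0],[0,0,-0.5],-1],[[0,0,0],[0,0,-0.5],-1],[[0,0,0],[0,0,-0.5],-1],[[0,0,0],[0,0,-0.5],-1]]'
python3 - <<'E'
from h import *
from cell import get_image
s,p,w=wr("w10");q=w.reshape(-1,3);r=np.hypot(q[:,0]-.5746,q[:,1]-.2464)
for lo,hi in((.09,.115),(.115,.14),(.14,.2),(.2,.25),(.25,.32)):print(lo,((r<.06)&(q[:,2]>lo)&(q[:,2]<hi)).sum())
p=get_image("scene");w=cloud(p);q=w.reshape(-1,3);r=np.hypot(q[:,0]-.5746,q[:,1]-.2464)
for lo,hi in((.08,.115),(.115,.14),(.14,.2),(.2,.235),(.235,.32)):
    k=(r<.05)&(q[:,2]>lo)&(q[:,2]<hi);print("scene",lo,k.sum(),p["img"].reshape(-1,3)[k].mean(0) if k.any() else 0,q[k].mean(0) if k.any() else 0)
l=q[(np.hypot(q[:,0]-.4915,q[:,1]-.265)<.02)&(q[:,2]>.118)&(q[:,2]<.132)];print("lever",len(l),l.mean(0))
E
```

```text
position: [0.574, 0.246, 0.1126]
contact_force: [-1.1, 0.0, -2.0]
position: [0.5752, 0.2463, 0.1238]
contact_force: [-0.1, 1.0, -1.1]
position: [0.5751, 0.2463, 0.1646]
contact_force: [0.1, 0.6, -1.7]
position: [0.5751, 0.2463, 0.2403]
contact_force: [0.1, 0.5, -0.9]
finger_gap: 0.0129
time: 23.78
position: [0.5741, 0.246, 0.2419]
ee_rot: [[-0.95, -0.313, -0.002], [-0.313, 0.95, -0.001], [0.002, 0.0, -1.0]]
contact_force: [0.9, -0.1, -1.9]
finger_gap: 0.0131
finger_force: 69.0
0.09 5062
0.115 0
0.14 0
0.2 308
0.25 17049
scene 0.08 798 [166.58145363 173.61152882 175.96491228] [0.5721668  0.24949302 0.10423738]
scene 0.115 37 [160.2972973  166.64864865 167.75675676] [0.57097744 0.24937524 0.12202597]
scene 0.14 0 0 0
scene 0.2 0 0 0
scene 0.235 731 [130.37209302 105.20519836  84.64842681] [0.55893865 0.260105   0.26915423]
lever 22 [0.48880737 0.26743503 0.12301343]
```

```bash
for i in 1 2; do python3 -m crank '[[[0,0,0],[0,0,0],-1],[[0,0,0],[0,0,0],-1],[[0,0,0],[0,0,0],-1],[[0,0,0],[0,0,0],-1],[[0,0,0],[0,0,0],-1]]' | grep -E "time|pos|contact|force"; done
python3 -c "
from cell import *;print(sense()['dq']);print(job_done())"
```

```text
time: 24.3
position: [0.5749, 0.2463, 0.2432]
contact_force: [-0.9, 0.1, -2.3]
finger_force: 69.0
time: 24.72
position: [0.5748, 0.2462, 0.2432]
contact_force: [0.3, 0.1, -1.8]
finger_force: 69.0
[-1.01687283e-03 -8.89975609e-05  5.09247368e-05  1.45645135e-03
  1.10633294e-04  2.07538884e-03]
the job is handed in; nothing more can be done
None
```

The job is handed in at 24.7 s: the ring is locked over the seated inner lid, and the cover is held level and still about 14 cm above where it sat.

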